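Retaining ring on the tape stand

TASK

The roll of masking tape on the rod of the tape stand has nothing to stop it from sliding along. Pick up the orange open ring by its upright tab and lower it, gap downward, over the bare stretch of the rod about midway between the roll and the black end knob; keep hold of it until the rod is inside the ring, then let go so that it hangs on the rod, square to it. Leave the blue ring where it stands.

Things in the scene. Friction and masses are not known exactly. Their poses are not given: they have to be found in the camera images.
- clip_orange: Orange open ring, 60 g, standing gap down on two feet (70 mm over feet). Origin: centre of underside. y = ring axis (28 mm wide), z up; half-turn symmetric. Ring centre at z 30, inner/outer radius 22/28, crown at z 58. Gap 32 wide, flaring to 46 at the feet. Tab on the crown: 14 thick in x, 24 in y, z 58 to 96; grip it across x, fingertips above the crown. All mm.
- clip_blue: The same ring in blue plastic, same size and axes; a bystander, to be left standing where it is.
- rod_mid (a point): Middle of the bare stretch of the fixed stand's level steel rod, on its axis, 115 mm above the table. Rod 10 mm thick, along y; z up. The black knob (50 mm dia.) begins at y +92 mm, the tape roll at -100 mm (its top 20 mm over the rod axis), its upright post at -139 mm. Base board below 12 mm thick. A hanging ring's origin is 47 mm below the rod axis.

How it is judged:
By the outcome, as a careful person would: the job done as asked, in the order asked, and still so for the second after the job is handed in, with the robot touching nothing.
It also fails if it takes over 32 s, if anything falls off the work surface, if the arm or the gripper's body presses on something with over 40 N, if the wrist force passes 120 N, or if a joint passes its speed limit or range.

ROBOT

A 6-joint arm with a two-finger parallel gripper is mounted at the origin on a cart in front of the work surface, level with it; the furniture and walls round the work are solid. World frame = base frame: x ahead of the robot, y to its left, z up, the work surface at z = 0. Lengths are in m, angles in rad, forces in N, time in s.
With the tool pointing down it reaches from about 0.35 to 0.85 m from the base axis. Payload 8.1 kg.
Tool frame: the origin (TCP) lies on the centre line of the jaws, within the pads' length; the fingertips stand 22 mm ahead of it and the grasp point (between the pads) lies 3 mm ahead of it; z points along the fingers, y is the line along which they close (so a half turn about z gives the same grasp; the last joint's range is limited). The gripper opens to 93 mm and grips with 3 to 60 N. Pads are 15 mm wide; open, the fingers measure 128 mm over their backs; the gripper's body (75 mm by 188 mm) begins 65 mm behind the grasp point.
Start: joints at [1.14, 0.13, 1.488, -0, 1.523, -0.085], TCP at [0.203, 0.564, 0.241] pointing down, gripper open.
Joint ranges: [-2.96, 2.96], [-0.89, 2.26], [0.02, 2.5], [-1.34, 4.48], [0, 2.73], [-2.66, 2.66]. Speed limits (rad/s): [2.39, 2.39, 2.79, 3.14, 3.14, 3.14].

INTERFACE

Orientations are given as a rotation vector (axis times angle).
In Python, from plant import robot, eyes, readout gives the robot as it stands (robot), with the cameras (eyes) and the readings (readout).
- The arm moves only by the tool inch_along, called after "Request:" in YAML: its name, and indented under it one key for each argument. Schema: {"type":"object","properties":{"segments":{"type":"array","items":{"type":"array","prefixItems":[{"type":"number"},{"type":"array","items":{"type":"number"},"minItems":3,"maxItems":3},{"type":"number"}],"minItems":3,"maxItems":3},"minItems":1,"maxItems":20},"grip_n":{"type":"number"},"only":{"type":"string"},"quiet":{"type":"boolean"},"lines":{"type":"string"}},"required":["segments"],"additionalProperties":false}. segments is a list of rows, 1 to 20 of them, each written [opening, [dx, dy, dz], turn]: the finger opening in m, then dx, dy, dz in shares of the most that a row can go, 1 being 50 mm, then a turn about the tool's z in a scale on which 1.0 is pi rad; each row shifts and turns the commanded pose from where the row before left it, along the tool's axes as they then stand; what a row does not reach is not made up. A row lasts 1/10 s, in which the tool goes at most 0.05 m and 0.15 rad, less where a joint would pass 70% of its speed; a pose out of reach is approached as far as the arm can. The fingers move at their own pace and stop on an object; grip_n is the grip in N (left out, the last holds). Time passes only in rows, so rows that do not move let the fingers close. The tool returns the time, the measured TCP pose, the force, the opening and the grip force at its end. only (a regular expression) keeps the lines of the reply that match it, lines (a string "A,B") keeps lines A to B, and quiet returns only ok. No shift or turn number may pass 1 either way. Input that does not fit is refused with a message, and nothing moves.
- readout.read_state(): the state, without advancing time (a new reading comes with each control period).
- eyes.read_camera(name): name is "scene" or "top" or "wrist"; returns a dict with "image" (480x640x3 uint8, red, green, blue), "fx", "fy", "cx", "cy" (pixels), "R" (3x3) and "t" (3): a world point X has camera coordinates R X + t. Camera axes: x right, y down, z forward; pixel columns grow to the right and rows downward; lengths in m; the calibration is good to about 2 mm. A picture is of the moment at which its call begins. There is no depth.
- robot.close_job(): hands the job in; it is judged then, once.
The state is a dict: "t": time; "q": joint angles; "dq": joint speeds; "joint_torque": joint torques, N m; "tool_pos": TCP position; "orientation": TCP orientation; "force": force on the tool from outside, world axes, zero at the start; "wrist_torque": the same for the moment, N m; "opening": finger opening in m; "gripper_force": force on a finger pad.
Only numpy, scipy, OpenCV 4.12 (cv2) and the standard library are available. Lean on these libraries where they do the work, as an engineer would, in place of code of your own. Each camera call takes 0.05 s, during which the arm holds its last target. There are 200 camera calls.

## Working session

There is one attempt and no reset: what is moved stays moved. The work goes in short steps, Python scripts to look and compute and a tool call to move; the robot and the scene stay as the last step left them, time stands still between calls to the robot, and variables do not carry over. Pictures are saved under pics/ and viewed, at most 10 in all, crops included, and the job is handed in when it is done.

```bash
ls; mkdir -p pics
```

Run:
```python
from plant import robot, eyes, readout
import cv2,pickle
d={}
for n in("scene","top","wrist"):
    c=eyes.read_camera(n);d[n]=c;cv2.imwrite(f"pics/{n}0.png",c["image"][:,:,::-1])
    print(n,c["fx"],c["cx"],c["cy"],c["R"].round(3).tolist(),c["t"].round(3).tolist())
pickle.dump(d,open("cam0.pkl","wb"))
s=readout.read_state();print(s["t"],s["tool_pos"],s["orientation"])
```

```text
pics
plant.py
scene 448.5629794279797 316.5877954481129 231.82112722271322 [[0.58, -0.815, 0.016], [-0.617, -0.452, -0.645], [0.532, 0.364, -0.764]] [-0.526, 0.234, 0.747]
top 500.8659492924201 333.1016911437007 236.37896747406032 [[-0.025, -1.0, 0.014], [-0.989, 0.022, -0.148], [0.147, -0.017, -0.989]] [-0.306, 0.527, 0.868]
wrist 430.01951456370097 315.49364743747685 243.04668721871332 [[0.339, 0.941, -0.002], [0.912, -0.328, 0.246], [0.231, -0.086, -0.969]] [-0.598, -0.029, 0.39]
0.15 [0.20317411 0.56410297 0.23982428] [-5.40459636e-01 -3.09438628e+00  2.20516400e-03]
```

View pics/scene0.png

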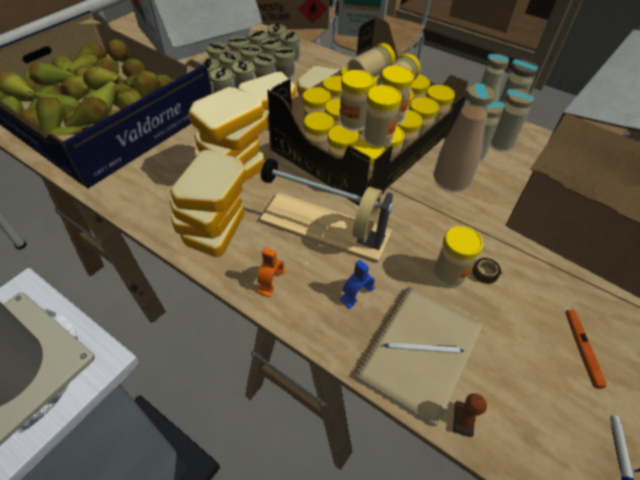

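View pics/top0.png

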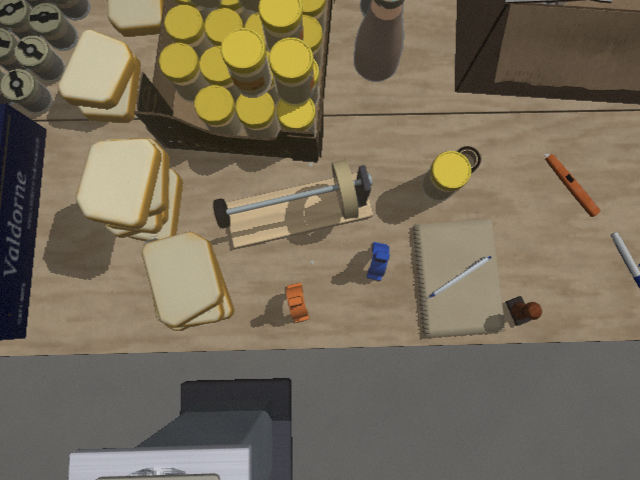

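Both views show the orange clip (top ≈(297,302), scene ≈(269,272)), the blue clip (top ≈(378,261)) and the rod from the knob (top ≈(221,213)) to the roll (≈(345,190)). Next I'll enlarge them.

Run:
```python
import cv2,pickle
d=pickle.load(open("cam0.pkl","rb"))
def crop(n,x,y,w,h,s):
    cv2.imwrite(f"pics/{n}c.png",cv2.resize(d[n]["image"][y:y+h,x:x+w,::-1],None,fx=s,fy=s,interpolation=cv2.INTER_CUBIC))
crop("top",205,165,200,150+10,3.75)
crop("scene",250,150,160,150,4)
```

```text
(no output)
```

View pics/topc.png

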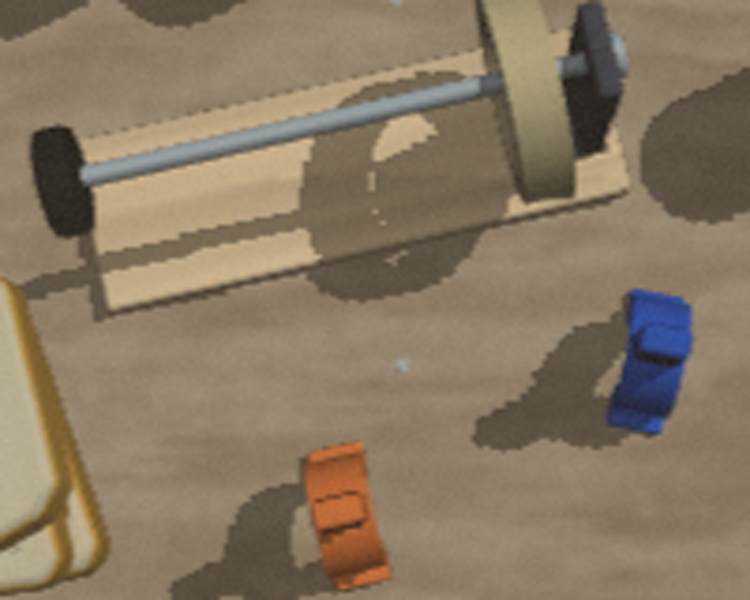

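View pics/scenec.png

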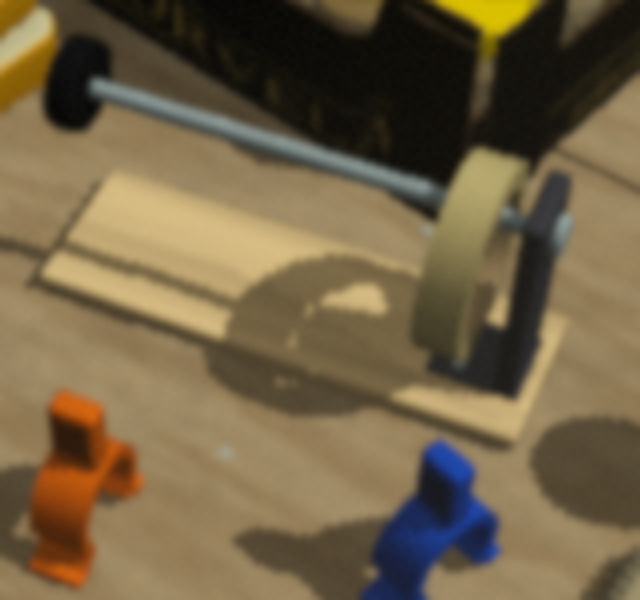

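Create h.py:
```python
import numpy as np,pickle
d=pickle.load(open("cam0.pkl","rb"))
def hit(n,px,z,c=None):
    c=c or d[n]; r=c["R"].T@np.array([(px[0]-c["cx"])/c["fx"],(px[1]-c["cy"])/c["fy"],1]); o=-c["R"].T@c["t"]
    return (o+r*(z-o[2])/r[2])
def T(x,y): return (205+x/3.75,165+y/3.75)
def S(x,y): return (250+x/4,150+y/4)
def proj(c,X):
    p=c["R"]@np.asarray(X)+c["t"]; return np.array([c["cx"]+c["fx"]*p[0]/p[2],c["cy"]+c["fy"]*p[1]/p[2]])
```

Run:
```python
from h import *
p=lambda s,v:print(s,np.round(v,4))
a,b=hit("top",T(88,176),.115),hit("top",T(495,85),.115)
p("rod top knobend",a);p("rollend",b);p("len",np.linalg.norm(a-b));p("mid",(a+b)/2);p("ang",np.degrees(np.arctan2(*(a-b)[1::-1])))
a,b=hit("scene",S(95,86),.115),hit("scene",S(437,192),.115)
p("rod scene knobend",a);p("rollend",b);p("len",np.linalg.norm(a-b));p("ang",np.degrees(np.arctan2(*(a-b)[1::-1])))
for nm,q in dict(f1=(305,457),f2=(363,444),n1=(337,590),n2=(390,580)).items(): p("foot top "+nm,hit("top",T(*q),.003))
for q in [(315,498),(357,490),(365,518),(322,527)]: p("tab top",hit("top",T(*q),.096))
for q in [(50,408),(66,391),(104,404),(88,425)]: p("tab scene",hit("scene",S(*q),.096))
for q in [(30,568),(80,584)]: p("foot scene",hit("scene",S(*q),.0))
for q in [(638,338),(690,343),(680,362),(635,356)]: p("blue tab",hit("top",T(*q),.096))
```

```text
rod top knobend [ 0.5542 -0.1428  0.115 ]
rollend [ 0.592  -0.3257  0.115 ]
len 0.1867
mid [ 0.5731 -0.2342  0.115 ]
ang 101.6894
rod scene knobend [ 0.559  -0.1393  0.115 ]
rollend [ 0.598  -0.3185  0.115 ]
len 0.1834
ang 102.2773
foot top f1 [ 0.4325 -0.2295  0.003 ]
foot top f2 [ 0.4382 -0.2584  0.003 ]
foot top n1 [ 0.3669 -0.2445  0.003 ]
foot top n2 [ 0.3711 -0.2706  0.003 ]
tab top [ 0.4095 -0.241   0.096 ]
tab top [ 0.4126 -0.2598  0.096 ]
tab top [ 0.4001 -0.2632  0.096 ]
tab top [ 0.3966 -0.244   0.096 ]
tab scene [ 0.3983 -0.2422  0.096 ]
tab scene [ 0.4099 -0.2418  0.096 ]
tab scene [ 0.4142 -0.2601  0.096 ]
tab scene [ 0.4009 -0.2618  0.096 ]
foot scene [ 0.3712 -0.243   0.    ]
foot scene [ 0.3783 -0.268   0.    ]
blue tab [ 0.4779 -0.3879  0.096 ]
blue tab [ 0.4751 -0.4114  0.096 ]
blue tab [ 0.4665 -0.4065  0.096 ]
blue tab [ 0.4697 -0.3863  0.096 ]
```

The manual's scale: shifts go in shares of 50 mm and turns go in shares of pi rad. Converting my numbers, -0.048 m is -0.96, -0.01 m is -0.2, 0.148 rad / 3.1416 = 0.0471.

Request:
inch_along:
  segments:
    - [0.093,[0,0,-0.2],0.0465]
    - [0.093,[0,0,-0.2],0.0465]
    - [0.093,[0,0,-0.2],0.0465]
    - [0.093,[0,0,-0.2],0.0465]
    - [0.093,[0,0,-0.2],0.0465]
    - [0.093,[0,0,-0.2],0.0465]
    - [0.093,[0,0,-0.2],0.0471]
    - [0.093,[-0.96,0.2,0],0]
    - [0.093,[-0.96,0.2,0],0]
    - [0.093,[-0.96,0.2,0],0]
    - [0.093,[-0.96,0.2,0],0]
    - [0.093,[-0.96,0.2,0],0]
    - [0.093,[-0.96,0.2,0],0]
    - [0.093,[-0.96,0,0],0]
    - [0.093,[-0.96,0,0],0]
  grip_n: 30

```text
t: 1.65
tool_pos: [0.3388, 0.1984, 0.3104]
orientation: [1.987, 2.433, -0.0]
force: [1.7, -0.6, 0.7]
opening: 0.0926
gripper_force: 0.0
```

Converted, -0.048 m is -0.96, -0.04 m is -0.8.

Request:
inch_along:
  segments:
    - [0.093,[-0.96,0,0],0]
    - [0.093,[-0.96,0,0],0]
    - [0.093,[-0.96,0,0],0]
    - [0.093,[-0.96,0,0],0]
    - [0.093,[-0.96,-0.06,0],0]
    - [0.093,[-0.96,-0.08,0],0]
    - [0.093,[-0.96,-0.12,0],0]
    - [0.093,[-0.96,-0.12,0.2],0]
    - [0.093,[-0.8,-0.12,0.4],0]
    - [0.093,[-0.6,0,0.4],0]
    - [0.093,[0,0,0.4],0]
    - [0.093,[0,0,0],0]

```text
t: 2.85
tool_pos: [0.4032, -0.2493, 0.237]
orientation: [-1.985, -2.426, 0.0]
force: [-0.4, 0.4, -1.1]
opening: 0.0928
gripper_force: 0.0
```

Run:
```python
from plant import robot, eyes, readout
import cv2,pickle
c=eyes.read_camera("wrist");pickle.dump(c,open("w1.pkl","wb"))
cv2.imwrite("pics/w1.png",c["image"][:,:,::-1])
from h import proj
s=readout.read_state();print(s["tool_pos"],s["orientation"],s["q"])
for X in [(.405,-.252,.096),(.403,-.252,.0),(.575,-.228,.115)]: print(proj(c,X))
```

```text
[ 0.40390189 -0.24914736  0.23901777] [-1.98580186e+00 -2.42919043e+00 -3.52178334e-05] [-6.60907667e-01 -2.10546818e-01  1.82297162e+00  1.20547588e-04
  1.53318403e+00 -8.61097115e-01]
[318.91352895 240.62429921]
[316.42847268 214.95819001]
[584.89963617 263.14641022]
```

View pics/w1.png

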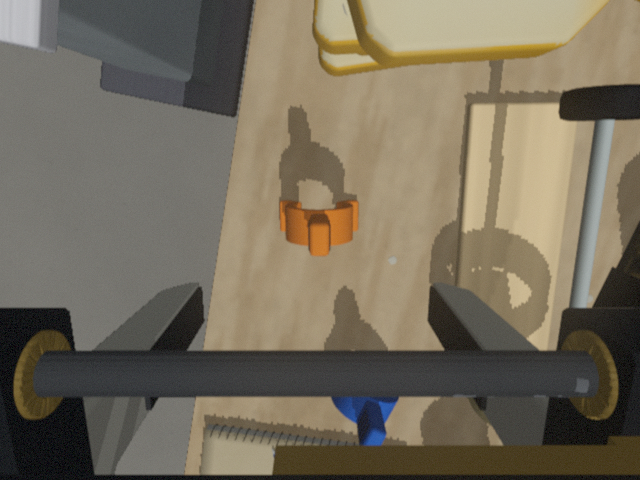

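The wrist view shows the orange tab centred at about (319,238), matching the prediction (319,241), with feet at columns 279–358. The rod runs from (604,120) to (580,300).

Run:
```python
from h import *
c=pickle.load(open("w1.pkl","rb"))
a,b=hit("w",(604,121),.115,c),hit("w",(580.5,300),.115,c)
print(a,b,np.degrees(np.arctan2(*(a-b)[1::-1])))
l,r=hit("w",(281,222),.003,c),hit("w",(357,222),.003,c); print(l,r,(l+r)/2,np.degrees(np.arctan2(*(r-l)[1::-1])))
for x in (309,330): print(hit("w",(x,240),.096,c))
```

```text
[ 0.55558943 -0.14196181  0.115     ] [ 0.5809281  -0.25262859  0.115     ] 102.89635801983141
[ 0.37303066 -0.26405704  0.003     ] [ 0.43979918 -0.25051295  0.003     ] [ 0.40641492 -0.257285    0.003     ] 11.466938063158752
[ 0.39827332 -0.252918    0.096     ]
[ 0.41233499 -0.25006247  0.096     ]
```

Request:
inch_along:
  segments:
    - [0.093,[0,0.02,0.6],0]
    - [0.093,[-0.06,0,0.8],0]
    - [0.093,[0,0,0.8],0]
    - [0.093,[0,0,0.6],0]
    - [0.093,[0,0,0.24],0]
    - [0.093,[0,0,0],0]

```text
t: 3.5
tool_pos: [0.4062, -0.2515, 0.0883]
orientation: [-1.985, -2.433, 0.0]
force: [-0.8, -0.3, 0.3]
opening: 0.0925
gripper_force: 0.0
```

Converted, 0.003 m is 0.06.

Request:
inch_along:
  segments:
    - [0.01,[0,0,0.06],0]
    - [0.005,[0,0,0],0]
    - [0.005,[0,0,0],0]
    - [0.005,[0,0,0],0]
    - [0.005,[0,0,0],0]
    - [0.005,[0,0,0],0]
    - [0.005,[0,0,0],0]
    - [0.005,[0,0,0],0]
    - [0.005,[0,0,0],0]
    - [0.005,[0,0,0],0]
  grip_n: 30

```text
t: 4.5
tool_pos: [0.4065, -0.2524, 0.0856]
orientation: [-1.987, -2.433, 0.0]
force: [0.2, -0.5, 0.6]
opening: 0.0175
gripper_force: 0.0
```

Converted, -0.04 m is -0.8, -0.03 m is -0.6.

Request:
inch_along:
  segments:
    - [0.005,[0,0,0],0]
    - [0.005,[0,0,0],0]
    - [0.005,[0,0,0],0]
    - [0.005,[0,0,-0.2],0]
    - [0.005,[0,0,-0.6],0]
    - [0.005,[0,0,-0.8],0]
    - [0.005,[0,0,-0.8],0]
    - [0.005,[0,0,-0.8],0]
    - [0.005,[0,0,0],0]
  grip_n: 30

```text
t: 5.4
tool_pos: [0.409, -0.2543, 0.2534]
orientation: [1.98, 2.424, 0.0]
force: [0.8, -0.5, -0.7]
opening: 0.0138
gripper_force: 30.0
```

Run:
```python
from h import *
for q,z in [((244,75),.2),((291,80),.2),((297,128),.1),((255,128),.1),((320,160),.0),((320,148),.1)]: print(q,hit("top",q,z))
# scene ray of upper front jar top front edge at various x
for z in (.15,.18,.2,.22,.25): print(z,hit("top",(291,59),z)[:2],hit("scene",(384,99),z)[:2])
```

```text
(244, 75) [ 0.75500282 -0.18220367  0.2       ]
(291, 80) [ 0.74536893 -0.25567152  0.2       ]
(297, 128) [ 0.70451462 -0.25874968  0.1       ]
(255, 128) [ 0.70594286 -0.18531466  0.1       ]
(320, 160) [ 0.67659688 -0.29726803  0.        ]
(320, 148) [ 0.667315   -0.29828185  0.1       ]
0.15 [ 0.80714338 -0.25296555] [ 0.8670677  -0.21318021]
0.18 [ 0.79115653 -0.25484734] [ 0.82492871 -0.23289166]
0.2 [ 0.78049863 -0.25610186] [ 0.79683606 -0.24603262]
0.22 [ 0.76984073 -0.25735639] [ 0.7687434  -0.25917358]
0.25 [ 0.75385388 -0.25923818] [ 0.72660442 -0.27888502]
```

Request:
inch_along:
  segments:
    - [0.005,[-0.04,0.6,0],-0.0013]
    - [0.005,[-0.04,0.6,0],-0.0013]
    - [0.005,[-0.04,0.6,0],-0.0013]
    - [0.005,[-0.04,0.6,0],-0.0013]
    - [0.005,[-0.02,0.5,0],0]
    - [0.005,[-0.02,0.3,0],0]
    - [0.005,[0,0.18,0],0]
    - [0.005,[0,0,0],0]
    - [0.005,[0,0,0],0]
  grip_n: 30

```text
t: 6.3
tool_pos: [0.5734, -0.227, 0.2455]
orientation: [-1.968, -2.449, 0.001]
force: [-0.3, 0.2, 0.1]
opening: 0.0138
gripper_force: 30.0
```

Run:
```python
from plant import robot, eyes, readout
import cv2,pickle
from h import proj
import numpy as np
d={n:eyes.read_camera(n) for n in("top","scene","wrist")};pickle.dump(d,open("c2.pkl","wb"))
w=d["wrist"]["image"][:,:,::-1];s=d["scene"]["image"][130:280,230:430,::-1]
cv2.imwrite("pics/w2.png",w);cv2.imwrite("pics/s2.png",cv2.resize(s,None,fx=4,fy=4,interpolation=cv2.INTER_CUBIC))
s=readout.read_state();print(s["tool_pos"],s["orientation"])
```

```text
[ 0.57324507 -0.22726182  0.24586244] [ 1.96856119e+00  2.44824216e+00 -1.90070699e-04]
```

View pics/w2.png

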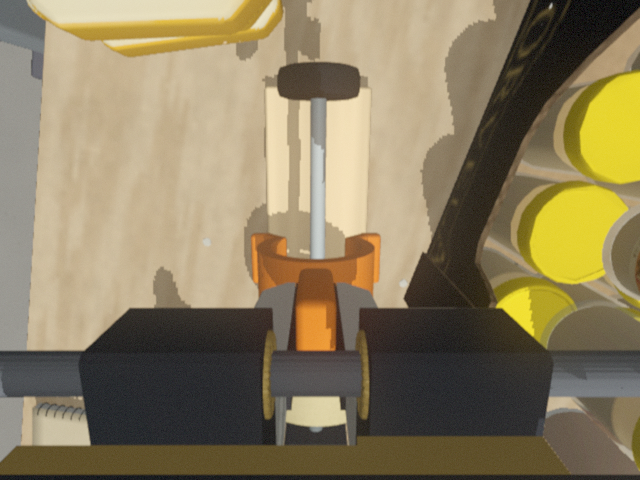

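View pics/s2.png

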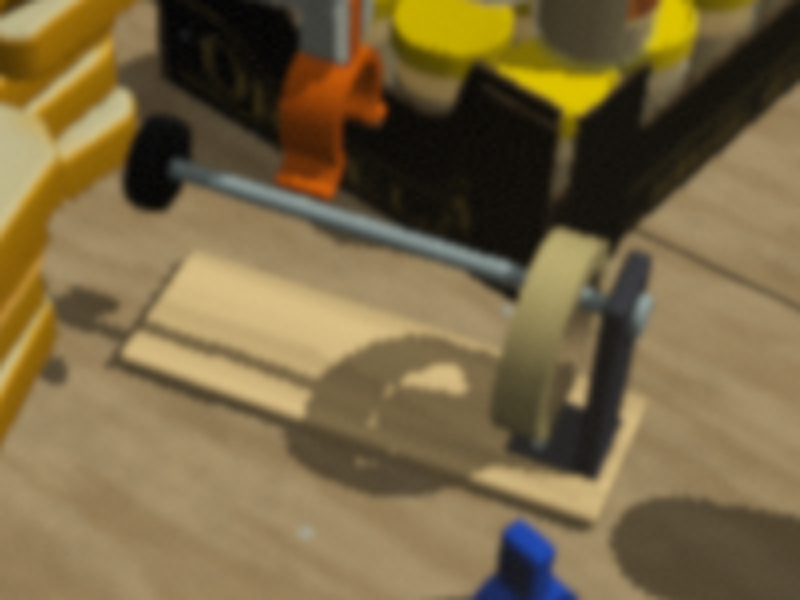

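The wrist view shows the rod at column ≈318 and the clip centred at ≈316 and parallel to it. The scene view shows the clip above the rod, about midway along the bare stretch. I'll lower it with a 2 mm nudge in tool y.

Converted, 0.02 m is 0.4, 0.015 m is 0.3.

Request:
inch_along:
  segments:
    - [0.005,[0,0.04,0.2],0]
    - [0.005,[0,0,0.4],0]
    - [0.005,[0,0,0.4],0]
    - [0.005,[0,0,0.3],0]
    - [0.005,[0,0,0.2],0]
    - [0.005,[0,0,0.16],0]
    - [0.005,[0,0,0.1],0]
    - [0.005,[0,0,0],0]
    - [0.005,[0,0,0],0]
  grip_n: 30

```text
t: 7.35
tool_pos: [0.5762, -0.2267, 0.1583]
orientation: [1.967, 2.448, 0.0]
force: [0.3, -0.3, 0.7]
opening: 0.0138
gripper_force: 30.0
```

Run:
```python
from plant import robot, eyes, readout
import cv2
c=eyes.read_camera("scene");w=eyes.read_camera("wrist")["image"][180:380,180:480,::-1]
s=c["image"][130:280,250:400,::-1]
a=cv2.resize(s,(400,400));b=cv2.resize(w,(400,267));b=cv2.copyMakeBorder(b,0,133,0,0,0)
cv2.imwrite("pics/s3.png",cv2.hconcat([a,b]));t=readout.read_state();print(t["tool_pos"],t["force"],t["wrist_torque"])
```

```text
[ 0.57635583 -0.2267516   0.15860635] [ 0.41029335  0.16319822 -0.49597312] [-0.06104162  0.06635002  0.05837815]
```

View pics/s3.png

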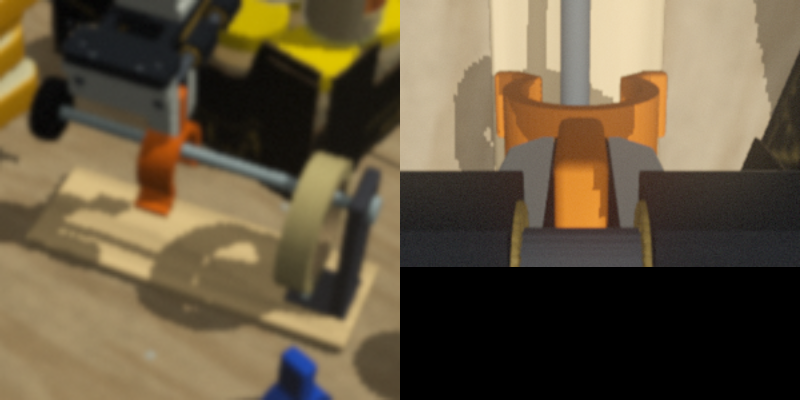

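The rod is inside the ring (scene half ≈(165,150)) and the ring isn't touching it yet. I'll go down gently until it touches.

Converted, 0.002 m is 0.04.

Request:
inch_along:
  segments:
    - [0.005,[0,0,0.04],0]
    - [0.005,[0,0,0.04],0]
    - [0.005,[0,0,0],0]
    - [0.005,[0,0,0],0]
  grip_n: 30

```text
t: 7.85
tool_pos: [0.5757, -0.2265, 0.1535]
orientation: [-1.968, -2.449, 0.0]
force: [-0.2, -0.5, 0.2]
opening: 0.0133
gripper_force: 30.0
```

Converted, 0.0015 m is 0.03.

Request:
inch_along:
  segments:
    - [0.005,[0,0,0.03],0]
    - [0.005,[0,0,0],0]
    - [0.005,[0,0,0],0]
  grip_n: 30

```text
t: 8.15
tool_pos: [0.576, -0.2266, 0.1531]
orientation: [1.967, 2.448, 0.0]
force: [-2.4, 1.1, 4.7]
opening: 0.014
gripper_force: 30.0
```

Light contact at 4.7 N. Easing off slightly and releasing.

Converted, -0.04 m is -0.8, -0.03 m is -0.6.

Request:
inch_along:
  segments:
    - [0.005,[0,0,-0.01],0]
    - [0.016,[0,0,0],0]
    - [0.018,[0,0,0],0]
    - [0.022,[0,0,0],0]
    - [0.03,[0,0,0],0]
    - [0.045,[0,0,0],0]
    - [0.06,[0,0,0],0]
    - [0.06,[0,0,0],0]
    - [0.06,[0,0,0],0]
    - [0.06,[0,0,-0.2],0]
    - [0.06,[0,0,-0.4],0]
    - [0.06,[0,0,-0.6],0]
    - [0.06,[0,0,-0.8],0]
    - [0.06,[0,0,-0.8],0]
    - [0.06,[0,0,0],0]
    - [0.06,[0,0,0],0]
  grip_n: 3

```text
t: 9.75
tool_pos: [0.5766, -0.2269, 0.295]
orientation: [1.965, 2.446, 0.001]
force: [-0.8, -0.6, -1.2]
opening: 0.06
gripper_force: 0.0
```

Run:
```python
from plant import robot, eyes, readout
import cv2
c=eyes.read_camera("scene");w=eyes.read_camera("wrist")["image"][60:360,170:470,::-1]
s=c["image"][130:280,250:400,::-1]
cv2.imwrite("pics/s4.png",cv2.hconcat([cv2.resize(s,(400,400)),cv2.resize(w,(400,400))]))
```

```text
(no output)
```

View pics/s4.png

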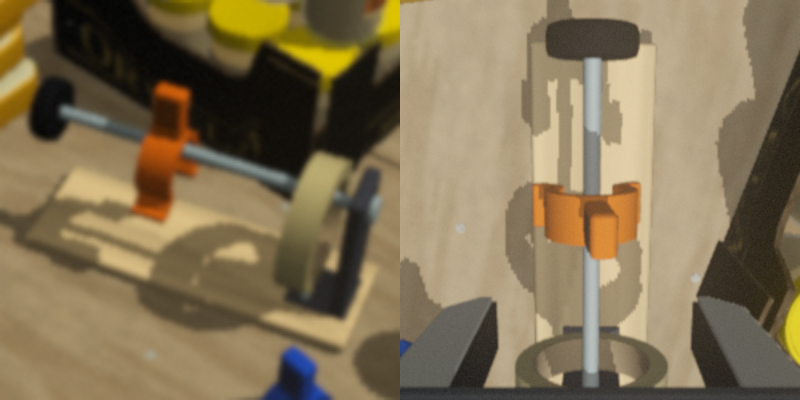

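The ring hangs on the rod mid-span and square to it. In the wrist half the tab (603,215) leans a little about the rod, so it may still be rocking. I'll wait briefly and look again.

Converted, -0.02 m is -0.4.

Request:
inch_along:
  segments:
    - [0.06,[0,0,-0.4],0]
    - [0.06,[0,0,0],0]
    - [0.06,[0,0,0],0]
    - [0.06,[0,0,0],0]
    - [0.06,[0,0,0],0]
    - [0.06,[0,0,0],0]
    - [0.06,[0,0,0],0]
    - [0.06,[0,0,0],0]
    - [0.06,[0,0,0],0]
    - [0.06,[0,0,0],0]
    - [0.06,[0,0,0],0]
    - [0.06,[0,0,0],0]
    - [0.06,[0,0,0],0]
    - [0.06,[0,0,0],0]
    - [0.06,[0,0,0],0]
  grip_n: 3

```text
t: 11.35
tool_pos: [0.5758, -0.2265, 0.3126]
orientation: [-1.968, -2.449, 0.0]
force: [-0.0, -0.6, 0.5]
opening: 0.0601
gripper_force: 0.0
```

Run:
```python
from plant import robot, eyes, readout
import cv2
c=eyes.read_camera("scene");w=eyes.read_camera("wrist")["image"][60:360,170:470,::-1]
s=c["image"][130:280,250:400,::-1]
cv2.imwrite("pics/s5.png",cv2.hconcat([cv2.resize(s,(400,400)),cv2.resize(w,(400,400))]))
```

```text
(no output)
```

View pics/s5.png

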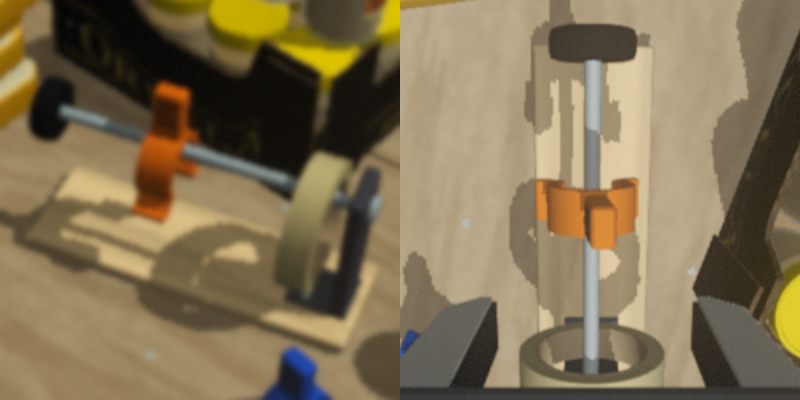

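The picture hasn't changed: the ring is at rest, square to the rod and midway along it, and the arm is clear. Handing in.

```bash
python3 -c "
from plant import robot, eyes, readout
print(robot.close_job())"
```

```text
the job is handed in; nothing more can be done
None
```

The orange ring hangs on the rod about midway between the roll and the knob, square to it and leaning roughly 7° about the rod; the blue ring was left alone, and the job was handed in at about 11.5 s.

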